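Index the sample carousel on by one station

ROBOT

A 7-joint arm with a two-finger parallel gripper is mounted at the origin on a cart in front of the work surface, level with it; the furniture and walls round the work are solid. World frame = base frame: x ahead of the robot, y to its left, z up, the work surface at z = 0. Lengths are in m, angles in rad, forces in N, time in s.
With the tool pointing down it reaches from about 0.425 to 0.875 m from the base axis. Payload 8.4 kg.
Tool frame: the origin (TCP) lies midway between the tips of the shut fingers; the grasp point (between the pads) lies 19 mm behind it (bot.grip_point_offset is the distance from the TCP to the grasp point, in m); z points along the fingers, y is the line along which they close (so a half turn about z gives the same grasp; the last joint's range is limited). The gripper opens to 87 mm and grips with 3 to 60 N. Pads are 19 mm wide; open, the fingers measure 117 mm over their backs; the gripper's body (75 mm by 190 mm) begins 51 mm behind the grasp point.
Start: joints at [1.214, 0.333, 0.04, 1.465, -0.013, 1.343, -0.059], TCP at [0.166, -0.628, 0.223] pointing down, gripper open.
Joint ranges: [-2.58, 2.58], [-0.38, 2.09], [-1.3, 1.39], [0.25, 2.4], [-1.5, 4.64], [0.08, 2.09], [-2.65, 2.65]. Speed limits (rad/s): [2.22, 2.22, 2.79, 2.79, 3.14, 3.14, 3.14].

INTERFACE

Orientations are given as [roll, pitch, yaw] about the fixed x, y, z axes, in that order (R = Rz(yaw) Ry(pitch) Rx(roll)).
In Python, from bench import bot gives the robot as it stands. The module is installed in compiled form; this text tells all that it offers.
- The arm moves only by the tool play_rows, never from a script. Its argument "deltas" is text: rows parted by semicolons, each of 7 numbers parted by spaces: the opening, from -1 (shut) to 1 (fully open), then the shift along the tool's x, y, z each as a share of 0.4 m, from -1 to 1, then the turn, a rotation vector about the tool's x, y, z each as a share of 60 degrees, from -1 to 1. A call has 1 to 8 rows; each row shifts and turns the commanded pose from where the row before left it, along the tool's axes as they then stand; what a row does not reach is not made up. A row lasts 1/12 s, in which the tool goes at most 41.7 mm and 7.16 degrees, less where a joint would pass 70% of its speed; a pose out of reach is approached as far as the arm can. A call with a number of a shift or a turn outside -1 to 1 is refused whole. A call with a gripper value outside its range is refused whole. The fingers move at their own pace and stop on an object; "squeeze" is the grip in N (left out, the last holds). Time passes only in rows, so rows that do not move let the fingers close. It gives the time, the measured TCP pose, the force, the opening and the grip force at its end, in the units of the state.
- bot.get_state(): the state, without advancing time (a new reading comes with each control period).
- bot.snapshot(name): name is "scene" or "top" or "wrist"; returns a dict with "frame" (420x560x3 uint8, red, green, blue), "mtx" (3x3 intrinsics, pixels), "pose" (4x4, takes a point from camera to world coordinates); the wrist camera has in their place "mount" (4x4, takes a point from camera to tool coordinates, whose origin is the TCP and whose axes are the flange's). Camera axes: x right, y up, looking along -z (the intrinsics and any distortion apply to the point x, -y, -z); pixel columns grow to the right and rows downward; lengths in m; the calibration is good to about 2 mm. The wrist camera is an equidistant fisheye: a pixel r from the principal point sees the ray r / f radians off the axis. A picture is of the moment at which its call begins: read the wrist's pose just before it. There is no depth.
- bot.sign_off(): hands the job in; it is judged then, once.
The state is a dict: "clock": time; "q": joint angles; "qd": joint speeds; "joint_torque": joint torques, N m; "ee_pos": TCP position; "ee_rot": TCP orientation; "contact_force": force on the tool from outside, world axes, zero at the start; "torque": the same for the moment, N m; "gripper_width": opening from 0.0 (shut) to 1.0 (fully open); "grip_force": force on a finger pad.
Only numpy, scipy, OpenCV 4.12 (cv2) and the standard library are available. Lean on these libraries where they do the work, as an engineer would, in place of code of your own. Each camera call takes 0.05 s, during which the arm holds its last target. There are 200 camera calls.

TASK

The sample carousel has to go on by one station, so that the next vial stands in front of the detector: pull up the sprung index knob, turn the turntable counterclockwise (seen from above), and let the pin drop fully home in the next hole. The hole has to be found by feel: once the pin has dropped in, do not force the table any further (the insert that holds the hole is damaged by more than about 20 N of side push), leave the vials standing in their cups and do not move the things round it.

Things in the scene. Friction and masses are not known exactly. Their poses are not given: they have to be found in the camera images.
- base: Fixed round aluminium base of the carousel, 272 mm diameter, on the work surface; origin at the centre of its underside, on the turntable's vertical axis; z up. At the start the index knob lies 108 mm from the axis in the base's -x direction.
- detector (a point): Centre of the top of the detector, a grey box fixed on the base's far side, 52 mm wide, 30 mm deep, 110 mm tall, 164 mm from the axis.
- disc_centre (a point): Centre of the top of the white turntable: a disc of 260 mm diameter whose top is 36 mm above the work surface, with six white cups (29 mm wide, 30 mm tall) on a circle of 60 mm radius. Under it, out of sight, is a flat track on the base with 10 mm holes for the 8 mm pin.
- turntable (a joint): Turn of the turntable in rad, counterclockwise positive from above. 0 at the start, pin in the first hole. The next hole is somewhere from 0.88 to 1.21 rad (an adjustable insert, set differently each time: find it by feel); a further, wrong one is at 2.09. 0.01 rad play in a hole. Turning takes 2 to 3 N at the knob; it stays where it is left; range -0.3 to 2.3.
- plunger (a joint): Height of the sprung pin, m: 0 = home in a hole, 0.008 to 0.009 = tip resting on the track (0.006 at the edge of a hole), 0.015 = upper stop. The spring drives it down with 6 N (home) to 10 N (up). Let go, it drops onto the track, slides on it with about 2 N drag when the table turns, and snaps down into a hole it passes over. It is carried round by the table.
- index_give (a joint): Sideways give of the hidden insert that holds the next hole, in rad about the turntable's axis: 0 when the pin does not bear on it, about 0.0011 rad for each newton that the pin pushes against the hole's side. It is sprung, and is damaged beyond about 20 N (0.0216 rad, 2.3 mm at the pin).
- knob (a point): Centre of the index knob: round, black, on a vertical axis, 26 mm diameter and 28 mm tall (straight sided from 10 mm below to 10 mm above this point), 106 mm above the work surface when the pin is home. It moves up with the pin and round with the table, 108 mm from the axis. Gripped from above.
- sleeve (a point): Centre of the top of the pin's dark steel sleeve, 21 mm diameter, fixed on the turntable under the knob, 80 mm above the work surface.
- vial_1: Upright glass sample vial with a black cap, 21 mm diameter, 58 mm tall, loose in one of the turntable's cups; origin at the centre of its underside. The next vial, which comes before the detector.
- vial_4: Upright glass sample vial with a black cap, 21 mm diameter, 58 mm tall, loose in one of the turntable's cups; origin at the centre of its underside. It stands before the detector at the start.
- vial_5: Upright glass sample vial with a black cap, 21 mm diameter, 58 mm tall, loose in one of the turntable's cups; origin at the centre of its underside. 
- vial_6: Upright glass sample vial with a black cap, 21 mm diameter, 58 mm tall, loose in one of the turntable's cups; origin at the centre of its underside. 
- timer: Bystander: small white bench timer, 62 x 66 x 22 mm, beside the carousel; origin at the centre of its underside.
- beaker_2: Bystander: small empty glass beaker, 50 mm wide and 52 mm tall, beside the carousel; origin at the centre of its underside.
- tape_1: Bystander: roll of tan tape lying flat, 103 mm diameter, 25 mm tall, beside the carousel; origin at the centre of its underside.

How it is judged:
On the way, in this order (a step that is already met when the one before it is completed fails the run):
1. the pin is pulled up clear of the first hole (value of joint plunger above 0.01 m and value of joint turntable below 0.2 rad), for 0.1 s.
2. the turntable is turned counterclockwise towards the next hole (value of joint turntable above 0.6 rad), for 0.1 s.
At the end, for the whole second after the job is handed in: The pin is home in the next hole (pin height under 2 mm with the turntable at 0.87 to 1.225 rad), the turntable at rest, and all four vials stand upright (within 0.2 rad) at the bottom of their cups (value of joint plunger below 0.002 m and value of joint turntable between 0.87 and 1.225 rad and velocity of joint turntable between -0.02 and 0.02 rad/s and angle between each of vial_1, vial_4, vial_5, vial_6's own z axis and vertical below 0.2 rad and z of each of vial_1, vial_4, vial_5, vial_6 in the frame of base below 0.048 m); the robot touches nothing.
It fails at once if the pin is forced against the side of the next hole with more than about 20 N (value of joint index_give above 0.0216 rad or value of joint index_give below -0.0216 rad).
It fails at once if a vial is tipped over by more than 0.4 rad (angle between any of vial_1, vial_4, vial_5, vial_6's own z axis and vertical above 0.4 rad).
It fails at once if the timer, beaker or tape is moved by more than 25 mm (distance of any of timer, beaker_2, tape_1 from where it was at the start of the episode above 0.025 m).
It also fails if it takes over 45 s, if anything falls off the work surface, if the arm or the gripper's body presses on something with over 40 N, if the wrist force passes 120 N, or if a joint passes its speed limit or range.

## Working session

There is one attempt and no reset: what is moved stays moved. The work goes in short steps, Python scripts to look and compute and a tool call to move; the robot and the scene stay as the last step left them, time stands still between calls to the robot, and variables do not carry over. Pictures are saved under pics/ and viewed, at most 10 in all, crops included, and the job is handed in when it is done.

Besides the shell and the picture viewer there is one more tool, called as name(argument=value, ...) on one line, values as JSON. play_rows: Moves the arm, as the interface text tells. Shift numbers are shares of 0.4 m and turn numbers shares of 60 degrees, none past 1 either way. Its arguments: {"type":"object","properties":{"deltas":{"type":"string"},"squeeze":{"type":"number"}},"required":["deltas"]}

```bash
mkdir -p pics; python3 - <<'E'
from bench import bot
import cv2,numpy as np
s=bot.get_state();print(s)
for n in("scene","top"):
    d=bot.snapshot(n);cv2.imwrite(f"pics/{n}0.png",d["frame"][...,::-1]);print(n,d["mtx"].round(1).tolist(),d["pose"].round(4).tolist())
    np.savez(f"{n}.npz",K=d["mtx"],T=d["pose"])
E
```

```text
{'clock': 0.0, 'q': array([ 1.21381689,  0.3338948 ,  0.03987232,  1.46628767, -0.01342101,
        1.34328443, -0.05851905]), 'qd': array([ 0.00054435, -0.00093221,  0.00158629,  0.00222473, -0.00066138,
        0.00040119, -0.00029821]), 'joint_torque': array([ 3.98572511e-04, -6.56356072e+01,  1.33522891e+00, -4.03811681e+01,
       -5.97855309e-02,  4.45906213e-02,  1.44424516e-04]), 'ee_pos': array([ 0.16556584, -0.62807125,  0.22166163]), 'ee_rot': array([-3.13998682e+00,  8.78896117e-05,  2.57739666e-01]), 'contact_force': array([ 0.13813131,  1.11055479, -0.31561022]), 'torque': array([-0.00475487, -0.03157288, -0.01778467]), 'grip_force': 0.0, 'gripper_width': 1.0013067218684615}
scene [[493.0, 0.0, 277.1], [0.0, 493.0, 208.5], [0.0, 0.0, 1.0]] [[-0.7105, 0.3262, -0.6235, -0.0902], [-0.7037, -0.3403, 0.6237, 0.7602], [-0.0087, 0.8819, 0.4714, 0.5838], [0.0, 0.0, 0.0, 1.0]]
top [[391.5, 0.0, 278.0], [0.0, 391.5, 207.1], [0.0, 0.0, 1.0]] [[-0.0415, 0.9783, -0.2032, 0.4147], [-0.9991, -0.0395, 0.0137, 0.0917], [0.0054, 0.2036, 0.979, 0.9484], [0.0, 0.0, 0.0, 1.0]]
```

View pics/scene0.png

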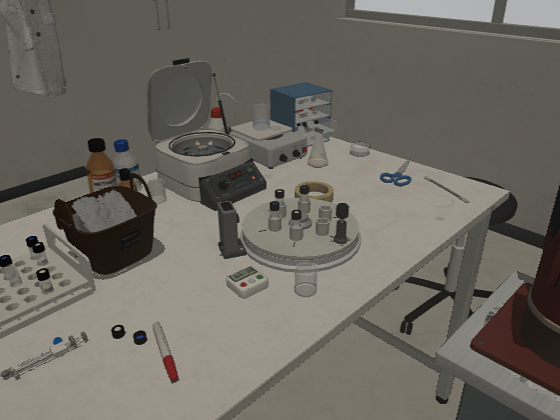

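View pics/top0.png

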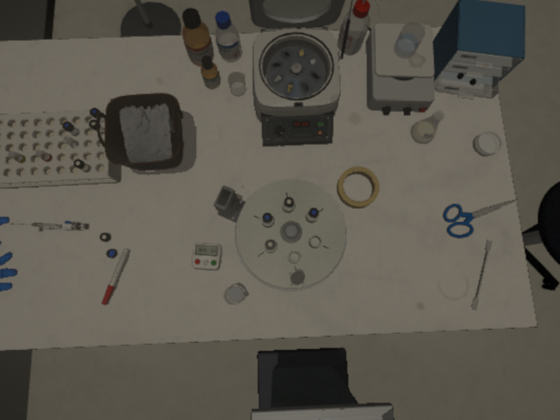

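The scene picture shows the knob at about (342,211). The top view shows the disc at about (291,233), the knob at (298,277), the detector at (228,198), the timer at (206,256), the beaker at (236,293) and the tape at (357,187).

```bash
cat > h.py <<'E'
import numpy as np,cv2
def ray(n,u,v,z):
    d=np.load(f"{n}.npz");K,T=d["K"],d["T"]
    r=T[:3,:3]@np.array([(u-K[0,2])/K[0,0],-(v-K[1,2])/K[1,1],-1]);o=T[:3,3]
    return o+r*(z-o[2])/r[2]
E
python3 - <<'E'
from h import *
for nm,n,u,v,z in [("disc","top",291,232,.036),("hub","top",291,231,.05),("knobtop","top",298,278,.12),("knobtop_s","scene",342.5,208,.12),("sleeve_s","scene",341,226,.08),("det","top",226,193,.11),("beak","top",235,294,.03),("timer","top",206,256,.022),("tape","top",357,187,.02)]:
    print(nm,ray(n,u,v,z).round(4))
a=cv2.imread("pics/top0.png")[150:310,190:400];b=cv2.imread("pics/scene0.png")[170:310,210:380]
cv2.imwrite("pics/c.png",np.hstack([cv2.resize(a,(420,320),interpolation=2),cv2.resize(b,(380,320),interpolation=2)])*1)
E
```

```text
disc [0.5432 0.051  0.036 ]
hub [0.5435 0.0515 0.05  ]
knobtop [0.4343 0.0449 0.12  ]
knobtop_s [0.4305 0.0548 0.12  ]
sleeve_s [0.4295 0.0574 0.08  ]
det [0.6251 0.1932 0.11  ]
beak [0.4063 0.1858 0.03  ]
timer [0.4964 0.2531 0.022 ]
tape [ 0.6499 -0.1167  0.02  ]
```

View pics/c.png

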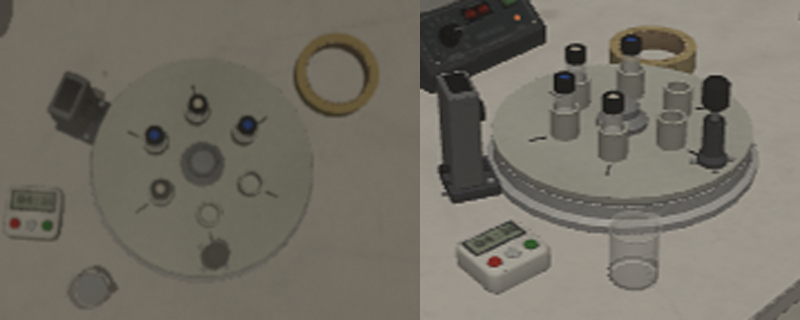

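The crops agree with the pixel positions above: the two cups nearest the knob are empty and there is nothing else near the knob. I'll go there by a waypoint that stays inside the reach.

play_rows(deltas="1 0 0 0 0 0 0.082;1 0 0 0 0 0 0.082;1 0 0 0 0 0 0.082;1 0.053 -0.079 0 0 0 0;1 0.053 -0.079 0 0 0 0;1 0.053 -0.079 0 0 0 0;1 0.053 -0.079 0 0 0 0;1 0.053 -0.079 0 0 0 0")

```text
clock: 0.77
ee_pos: [0.2722, -0.4687, 0.2222]
ee_rot: [-3.141, 0.0, 0.0]
contact_force: [1.2, -0.1, 0.5]
gripper_width: 0.999
grip_force: 0.0
```

play_rows(deltas="1 0.053 -0.079 0 0 0 0;1 0.053 -0.079 0 0 0 0;1 0.053 -0.079 0 0 0 0;1 0.053 -0.079 0 0 0 0;1 0.053 -0.079 0 0 0 0;1 0.053 -0.079 0 0 0 0;1 0.053 -0.079 0 0 0 0;1 0 0 0 0 0 0")

```text
clock: 1.43
ee_pos: [0.424, -0.242, 0.2226]
ee_rot: [-3.139, -0.001, 0.01]
contact_force: [1.2, 0.1, -0.2]
gripper_width: 1.0
grip_force: 0.0
```

play_rows(deltas="1 0.005 -0.09 0 0 0 0;1 0.005 -0.09 0 0 0 0;1 0.005 -0.09 0 0 0 0;1 0.005 -0.09 0 0 0 0;1 0.005 -0.09 0 0 0 0;1 0.005 -0.09 0 0 0 0;1 0.003 -0.09 0 0 0 0;1 0.002 -0.09 0 0 0 0")

```text
clock: 2.1
ee_pos: [0.4336, 0.0402, 0.2225]
ee_rot: [3.141, -0.0, -0.0]
contact_force: [0.1, -0.7, -0.6]
gripper_width: 1.003
grip_force: 0.0
```

play_rows(deltas="1 0 0 0 0 0 0;1 0 0 0 0 0 0")

```text
clock: 2.27
ee_pos: [0.4338, 0.0404, 0.2225]
ee_rot: [3.141, 0.0, 0.004]
contact_force: [-0.2, -0.3, -0.1]
gripper_width: 1.003
grip_force: 0.0
```

```bash
python3 - <<'E'
from bench import bot
import cv2,numpy as np
s=bot.get_state();print(s["ee_pos"],s["ee_rot"])
d=bot.snapshot("wrist");cv2.imwrite("pics/w0.png",d["frame"][...,::-1]);print({k:np.round(v,4).tolist() for k,v in d.items() if k!="frame"})
np.savez("wrist.npz",K=d["mtx"],M=d["mount"],p=s["ee_pos"],r=s["ee_rot"])
d=bot.snapshot("scene");cv2.imwrite("pics/s1.png",d["frame"][...,::-1])
E
```

```text
[0.43377565 0.04039715 0.22253823] [3.14146797e+00 1.85759676e-05 4.41990832e-03]
{'mtx': [[325.1923, 0.0, 281.1233], [0.0, 325.1923, 209.3867], [0.0, 0.0, 1.0]], 'mount': [[-0.0013, 0.9549, 0.2968, 0.0814], [1.0, 0.0012, 0.0005, 0.0009], [0.0001, 0.2968, -0.9549, -0.1615], [0.0, 0.0, 0.0, 1.0]]}
```

View pics/w0.png

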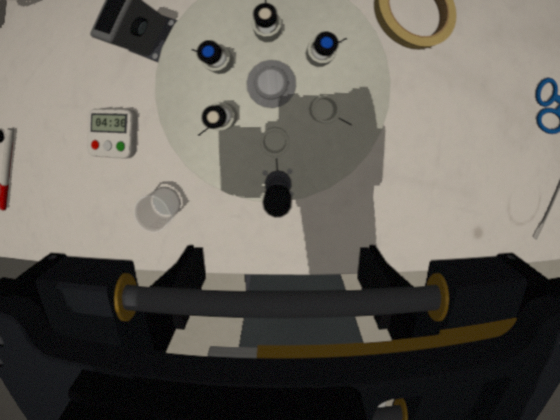

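The wrist view shows the knob top at about (277,198), the hub at (271,83) and a mark at the knob's foot near (277,172). The knob is clear between the open fingers.

```bash
cat >> h.py <<'E'
from scipy.spatial.transform import Rotation as Ro
def wray(u,v,z):
    d=np.load("wrist.npz");K,M=d["K"],d["M"]
    a=np.array([(u-K[0,2]),(v-K[1,2])])/K[0,0];t=np.hypot(*a)
    c=np.array([a[0]/t*np.sin(t),-a[1]/t*np.sin(t),-np.cos(t)])
    R=Ro.from_euler("xyz",d["r"]).as_matrix();o=d["p"]+R@M[:3,3];r=R@M[:3,:3]@c
    return o+r*(z-o[2])/r[2]
E
python3 - <<'E'
from h import *
for nm,u,v,z in [("knobtop",277,201,.12),("hub",271,80,.05),("discL",156,85,.036),("discR",390,85,.036)]: print(nm,wray(u,v,z).round(4))
im=cv2.imread("pics/w0.png");g=cv2.cvtColor(im,6)
m=(g[160:230,255:300]<22).astype(np.uint8);ys,xs=np.nonzero(m)
for r in range(0,70,4): 
    x=np.nonzero(m[r])[0]
    if len(x): print(r+160,x.min()+255,x.max()+255)
E
```

```text
knobtop [0.4405 0.0431 0.12  ]
hub [0.5475 0.0502 0.05  ]
discL [0.5498 0.1777 0.036 ]
discR [ 0.5489 -0.0784  0.036 ]
184 275 277
188 268 287
192 266 288
196 266 289
200 265 289
204 265 289
208 266 288
212 269 285
```

play_rows(deltas="1 0.017 -0.007 0 0 0 -0.063;1 0 0 0.07 0 0 0;1 0 0 0.07 0 0 0;1 0 0 0.06 0 0 0;1 0 0 0 0 0 0;1 0 0 0 0 0 0")

```text
clock: 2.87
ee_pos: [0.44, 0.0404, 0.1421]
ee_rot: [-3.141, 0.003, 0.064]
contact_force: [0.2, 0.7, 0.3]
gripper_width: 1.001
grip_force: 0.0
```

```bash
python3 - <<'E'
from bench import bot
import cv2,numpy as np
s=bot.get_state();print(s["ee_pos"],s["ee_rot"])
d=bot.snapshot("wrist");cv2.imwrite("pics/w1.png",d["frame"][...,::-1])
np.savez("wrist.npz",K=d["mtx"],M=d["mount"],p=s["ee_pos"],r=s["ee_rot"])
E
```

```text
[0.44004076 0.04035128 0.14208133] [-3.14115136e+00  2.68641118e-03  6.43580395e-02]
```

View pics/w1.png

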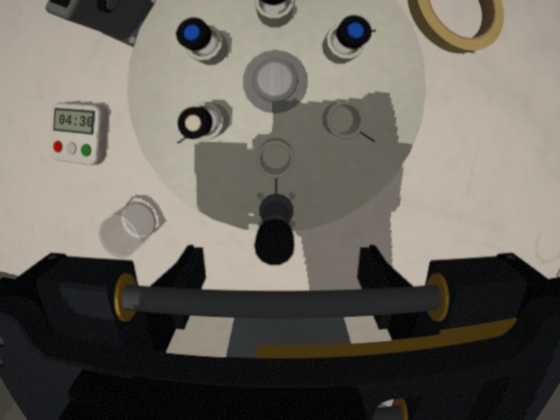

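The closer view shows the knob top at about (274,245), the hub at (275,78) and the sleeve at (276,208).

```bash
python3 - <<'E'
from h import *
for nm,u,v,z in [("knobtop",274,245,.12),("hub",275,77,.05),("discL",128,85,.036),("discR",425,85,.036),("sleeve",276,205,.08)]: print(nm,wray(u,v,z).round(4))
m=cv2.cvtColor(cv2.imread("pics/w1.png"),6)<22
for r in range(216,268,4):
    x=np.nonzero(m[r,240:310])[0]
    if len(x): print(r,x.min()+240,x.max()+240)
E
```

```text
knobtop [0.4411 0.0441 0.12  ]
hub [0.5476 0.0511 0.05  ]
discL [0.5424 0.1792 0.036 ]
discR [ 0.5575 -0.0767  0.036 ]
sleeve [0.4548 0.0443 0.08  ]
220 267 281
224 262 287
228 260 289
232 259 290
236 258 291
240 257 292
244 256 292
248 256 291
252 257 291
256 260 288
260 263 285
```

play_rows(deltas="1 0.003 -0.009 0 0 0 0;1 0 0 0.07 0 0 0;1 0 0 0.065 0 0 0;0 0 0 0 0 0 0;0 0 0 0 0 0 0;0 0 0 0 0 0 0", squeeze=25)

```text
clock: 3.42
ee_pos: [0.4429, 0.0455, 0.0904]
ee_rot: [-3.142, -0.002, 0.066]
contact_force: [0.3, 0.3, 0.5]
gripper_width: 0.851
grip_force: 0.0
```

play_rows(deltas="-1 0 0 0 0 0 0;-1 0 0 0 0 0 0;-1 0 0 0 0 0 0;-1 0 0 0 0 0 0", squeeze=25)

```text
clock: 3.75
ee_pos: [0.4421, 0.0452, 0.0892]
ee_rot: [3.141, -0.001, 0.066]
contact_force: [0.6, -0.5, -0.8]
gripper_width: 0.555
grip_force: 0.0
```

play_rows(deltas="-1 0 0 0 0 0 0;-1 0 0 0 0 0 0;-1 0 0 0 0 0 0;-1 0 0 0 0 0 0;-1 0 0 0 0 0 0")

```text
clock: 4.17
ee_pos: [0.4417, 0.0452, 0.0886]
ee_rot: [3.142, 0.0, 0.066]
contact_force: [-0.8, -0.2, 0.3]
gripper_width: 0.282
grip_force: 25.0
```

play_rows(deltas="-1 0 0 -0.016 0 0 0;-1 0 0 -0.015 0 0 0;-1 0 0 0 0 0 0;-1 0 0 0 0 0 0")

```text
clock: 4.5
ee_pos: [0.4416, 0.0451, 0.1009]
ee_rot: [3.142, -0.0, 0.066]
contact_force: [3.0, 0.4, -10.3]
gripper_width: 0.286
grip_force: 25.0
```

play_rows(deltas="-1 0.0002 0.0094 0 0 0 -0.0333;-1 0.0007 0.0188 0 0 0 -0.0667;-1 0.0007 0.0188 0 0 0 -0.0667;-1 0.0007 0.0188 0 0 0 -0.0667;-1 0.0002 0.0094 0 0 0 -0.0333;-1 0 0 0 0 0 0")

```text
clock: 5.0
ee_pos: [0.448, 0.0156, 0.1006]
ee_rot: [-3.141, -0.0, 0.347]
contact_force: [3.6, 0.8, -10.8]
gripper_width: 0.289
grip_force: 25.0
```

play_rows(deltas="-1 0.0002 0.0094 0 0 0 -0.0333;-1 0.0007 0.0188 0 0 0 -0.0667;-1 0.0007 0.0188 0 0 0 -0.0667;-1 0.0007 0.0188 0 0 0 -0.0667;-1 0.0007 0.0188 0 0 0 -0.0667;-1 0.0007 0.0188 0 0 0 -0.0667;-1 0.0007 0.0188 0 0 0 -0.0667;-1 0.0002 0.0094 0 0 0 -0.0333")

```text
clock: 5.67
ee_pos: [0.4768, -0.0262, 0.1004]
ee_rot: [-3.139, -0.001, 0.838]
contact_force: [0.3, 5.6, -9.6]
gripper_width: 0.282
grip_force: 25.0
```

play_rows(deltas="-1 0 0 0 0 0 0;-1 0 0 0 0 0 0")

```text
clock: 5.83
ee_pos: [0.4769, -0.0262, 0.1005]
ee_rot: [-3.14, -0.0, 0.834]
contact_force: [3.1, 3.6, -9.4]
gripper_width: 0.286
grip_force: 25.0
```

```bash
python3 - <<'E'
from bench import bot
from h import *
s=bot.get_state();a=np.array([.5476,.0511]);v=s["ee_pos"][:2]-a
print(s["ee_pos"],s["ee_rot"][2],"angle",np.arctan2(-v[1],-v[0])-np.arctan2(.0511-.0452,.5476-.4417),np.hypot(*v),s["contact_force"])
E
```

```text
[ 0.47685266 -0.02622517  0.10051758] 0.8339838612768091 angle 0.7741366135651815 0.10480633347524002 [ 3.12281324  3.61684499 -9.3850095 ]
```

play_rows(deltas="-1 0 0 0.01 0 0 0;-1 0 0 0 0 0 0;-0.33 0 0 0 0 0 0;-0.33 0 0 0 0 0 0;-0.33 0 0 0.012 0 0 0;-0.33 0 0 0 0 0 0", squeeze=10)

```text
clock: 6.33
ee_pos: [0.4768, -0.0279, 0.0917]
ee_rot: [3.141, 0.001, 0.834]
contact_force: [0.2, -0.5, -0.7]
gripper_width: 0.332
grip_force: 0.0
```

play_rows(deltas="-0.33 0 0.005 0 0 0 -0.0177;-0.33 0 0.005 0 0 0 -0.0177;-0.33 0 0.005 0 0 0 -0.0177;-0.33 0 0 0 0 0 0")

```text
clock: 6.67
ee_pos: [0.481, -0.031, 0.0918]
ee_rot: [-3.14, 0.001, 0.892]
contact_force: [-2.9, 1.6, -0.3]
gripper_width: 0.333
grip_force: 1.0
```

```bash
python3 - <<'E'
from bench import bot
import cv2
s=bot.get_state();d=bot.snapshot("wrist");cv2.imwrite("pics/w2.png",d["frame"][...,::-1]);print(s["ee_pos"],s["contact_force"])
E
```

```text
[ 0.48096857 -0.03099178  0.09179404] [-2.89424048  1.605816   -0.34463804]
```

View pics/w2.png

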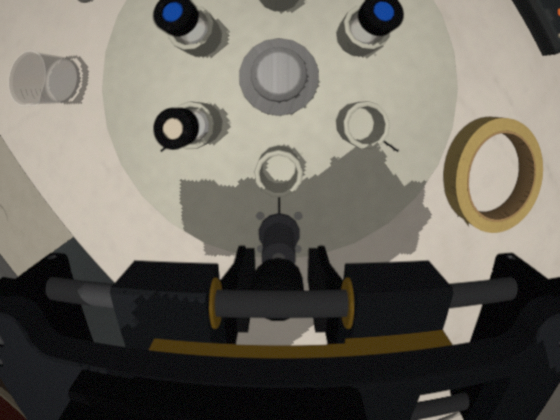

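The knob sits between the fingers with the left one pushing it, all the vials stand and the knob is still high. From here I go in small steps and watch the push force.

play_rows(deltas="-0.33 0 0.00375 0 0 0 -0.0133;-0.33 0 0.00375 0 0 0 -0.0133;-0.33 0 0 0 0 0 0")

```text
clock: 6.97
ee_pos: [0.4841, -0.0335, 0.0921]
ee_rot: [-3.142, 0.0, 0.919]
contact_force: [-1.7, 0.8, -1.2]
gripper_width: 0.337
grip_force: 0.9
```

play_rows(deltas="-0.33 0 0.00375 0 0 0 -0.0133;-0.33 0 0 0 0 0 0")

```text
clock: 7.13
ee_pos: [0.4853, -0.0344, 0.0922]
ee_rot: [3.141, -0.0, 0.933]
contact_force: [-1.0, 1.1, -1.2]
gripper_width: 0.336
grip_force: 0.9
```

play_rows(deltas="-0.33 0 0.00375 0 0 0 -0.0133;-0.33 0 0 0 0 0 0")

```text
clock: 7.3
ee_pos: [0.4866, -0.0353, 0.0922]
ee_rot: [3.141, -0.0, 0.947]
contact_force: [-1.4, 1.7, -0.8]
gripper_width: 0.335
grip_force: 0.9
```

play_rows(deltas="-0.33 0 0.00375 0 0 0 -0.0133;-0.33 0 0 0 0 0 0")

```text
clock: 7.47
ee_pos: [0.4878, -0.0361, 0.0922]
ee_rot: [3.141, -0.0, 0.961]
contact_force: [-2.2, 0.5, -2.2]
gripper_width: 0.334
grip_force: 0.9
```

play_rows(deltas="-0.33 0 0.00375 0 0 0 -0.0133;-0.33 0 0 0 0 0 0")

```text
clock: 7.63
ee_pos: [0.4891, -0.037, 0.0923]
ee_rot: [3.141, -0.0, 0.974]
contact_force: [-0.9, -0.5, 0.4]
gripper_width: 0.334
grip_force: 0.7
```

```bash
cat > chk.py <<'E'
from bench import bot
import cv2,numpy as np
s=bot.get_state();d=bot.snapshot("wrist");a=d["frame"][...,::-1]
cv2.imwrite("pics/wl.png",a);b=cv2.imread("pics/w2.png")
f=lambda i:cv2.cvtColor(i,6)[205:300,250:308].astype(int)
print(s["contact_force"].round(1),s["grip_force"],"diff",np.abs(f(a)-f(b)).mean().round(2))
print("col w2",f(b)[::5,28],"now",f(a)[::5,28])
E
python3 chk.py
```

```text
[-0.9 -0.5  0.4] 0.7013311186165083 diff 3.07
col w2 [54 54 37 41 33 30 32 29 41 40 61  9  9  6 12 10 17 21 37] now [45 49 39 38 31 29 33 31 40 40 57  4  8  6  7 13 18 20 39]
```

No drop yet, so I go on.

play_rows(deltas="-0.33 0 0.00375 0 0 0 -0.0133;-0.33 0 0 0 0 0 0")

```text
clock: 7.85
ee_pos: [0.4903, -0.0377, 0.0923]
ee_rot: [3.141, -0.0, 0.988]
contact_force: [-3.4, -0.0, 1.2]
gripper_width: 0.338
grip_force: 1.0
```

play_rows(deltas="-0.33 0 0.00375 0 0 0 -0.0133;-0.33 0 0 0 0 0 0")

```text
clock: 8.02
ee_pos: [0.4916, -0.0385, 0.0924]
ee_rot: [3.141, -0.0, 1.002]
contact_force: [-1.4, 1.2, 1.4]
gripper_width: 0.336
grip_force: 1.0
```

play_rows(deltas="-0.33 0 0.00375 0 0 0 -0.0133;-0.33 0 0 0 0 0 0")

```text
clock: 8.18
ee_pos: [0.4929, -0.0393, 0.0923]
ee_rot: [3.141, -0.0, 1.016]
contact_force: [-1.7, 0.4, 1.4]
gripper_width: 0.331
grip_force: 0.9
```

play_rows(deltas="-0.33 0 0.00375 0 0 0 -0.0133;-0.33 0 0 0 0 0 0")

```text
clock: 8.35
ee_pos: [0.4942, -0.0401, 0.0922]
ee_rot: [3.141, -0.0, 1.03]
contact_force: [-1.2, 1.0, 1.7]
gripper_width: 0.336
grip_force: 0.9
```

play_rows(deltas="-0.33 0 0.00375 0 0 0 -0.0133;-0.33 0 0 0 0 0 0")

```text
clock: 8.52
ee_pos: [0.4954, -0.0409, 0.0922]
ee_rot: [3.141, -0.0, 1.044]
contact_force: [-1.4, 1.6, 0.7]
gripper_width: 0.333
grip_force: 0.9
```

play_rows(deltas="-0.33 0 0.00375 0 0 0 -0.0133;-0.33 0 0 0 0 0 0")

```text
clock: 8.68
ee_pos: [0.4966, -0.0417, 0.0921]
ee_rot: [3.141, -0.0, 1.058]
contact_force: [-1.4, 1.5, 0.8]
gripper_width: 0.337
grip_force: 0.9
```

play_rows(deltas="-0.33 0 0.00375 0 0 0 -0.0133;-0.33 0 0 0 0 0 0")

```text
clock: 8.85
ee_pos: [0.4979, -0.0424, 0.0921]
ee_rot: [3.141, -0.0, 1.072]
contact_force: [-1.7, 1.0, 0.7]
gripper_width: 0.336
grip_force: 0.9
```

play_rows(deltas="-0.33 0 0.00375 0 0 0 -0.0133;-0.33 0 0 0 0 0 0")

```text
clock: 9.02
ee_pos: [0.4992, -0.0434, 0.0921]
ee_rot: [3.141, 0.0, 1.086]
contact_force: [-1.3, 1.0, 1.0]
gripper_width: 0.336
grip_force: 0.6
```

play_rows(deltas="-0.33 0 0.00375 0 0 0 -0.0133;-0.33 0 0 0 0 0 0")

```text
clock: 9.18
ee_pos: [0.5004, -0.0439, 0.0922]
ee_rot: [-3.141, 0.0, 1.1]
contact_force: [-1.9, 1.5, 1.8]
gripper_width: 0.335
grip_force: 1.1
```

```bash
python3 chk.py
```

```text
[-1.9  1.5  1.8] 1.111949201876996 diff 4.41
col w2 [54 54 37 41 33 30 32 29 41 40 61  9  9  6 12 10 17 21 37] now [46 47 38 36 29 31 28 30 38 38 44 11  5  9 12 11  8 22 37]
```

play_rows(deltas="-0.33 0 0.00375 0 0 0 -0.0133;-0.33 0 0 0 0 0 0")

```text
clock: 9.4
ee_pos: [0.5019, -0.0446, 0.0923]
ee_rot: [3.141, -0.0, 1.114]
contact_force: [-1.3, 2.1, 1.8]
gripper_width: 0.334
grip_force: 1.0
```

play_rows(deltas="-0.33 0 0.00375 0 0 0 -0.0133;-0.33 0 0 0 0 0 0")

```text
clock: 9.57
ee_pos: [0.5033, -0.0452, 0.0922]
ee_rot: [3.141, -0.0, 1.128]
contact_force: [-1.8, 1.3, 1.5]
gripper_width: 0.336
grip_force: 1.0
```

play_rows(deltas="-0.33 0 0.00375 0 0 0 -0.0133;-0.33 0 0 0 0 0 0")

```text
clock: 9.73
ee_pos: [0.5046, -0.0458, 0.0922]
ee_rot: [3.141, -0.0, 1.142]
contact_force: [-1.4, 1.8, 1.0]
gripper_width: 0.336
grip_force: 0.9
```

play_rows(deltas="-0.33 0 0.00375 0 0 0 -0.0133;-0.33 0 0 0 0 0 0")

```text
clock: 9.9
ee_pos: [0.506, -0.0464, 0.0922]
ee_rot: [3.141, -0.0, 1.156]
contact_force: [-1.7, 0.8, 0.9]
gripper_width: 0.332
grip_force: 0.9
```

play_rows(deltas="-0.33 0 0.00375 0 0 0 -0.0133;-0.33 0 0 0 0 0 0")

```text
clock: 10.07
ee_pos: [0.5074, -0.047, 0.0922]
ee_rot: [3.141, -0.0, 1.17]
contact_force: [-1.0, 1.1, 1.6]
gripper_width: 0.339
grip_force: 0.9
```

play_rows(deltas="-0.33 0 0.00375 0 0 0 -0.0133;-0.33 0 0 0 0 0 0")

```text
clock: 10.23
ee_pos: [0.5087, -0.0476, 0.0922]
ee_rot: [3.141, -0.0, 1.183]
contact_force: [-1.6, 1.5, 0.5]
gripper_width: 0.337
grip_force: 0.9
```

play_rows(deltas="-0.33 0 0.00375 0 0 0 -0.0133;-0.33 0 0 0 0 0 0")

```text
clock: 10.4
ee_pos: [0.5101, -0.0483, 0.0922]
ee_rot: [3.141, 0.0, 1.197]
contact_force: [-2.1, 1.1, 2.1]
gripper_width: 0.337
grip_force: 0.9
```

play_rows(deltas="-0.33 0 0.00375 0 0 0 -0.0133;-0.33 0 0 0 0 0 0")

```text
clock: 10.57
ee_pos: [0.5114, -0.0488, 0.0921]
ee_rot: [-3.142, 0.0, 1.211]
contact_force: [-2.3, 1.7, 1.2]
gripper_width: 0.337
grip_force: 0.9
```

```bash
python3 chk.py
```

```text
[-2.3  1.7  1.2] 0.8627025765599683 diff 5.9
col w2 [54 54 37 41 33 30 32 29 41 40 61  9  9  6 12 10 17 21 37] now [47 41 39 33 29 29 31 34 40 46 19 13 11  9 14 11 14 22 36]
```

View pics/wl.png

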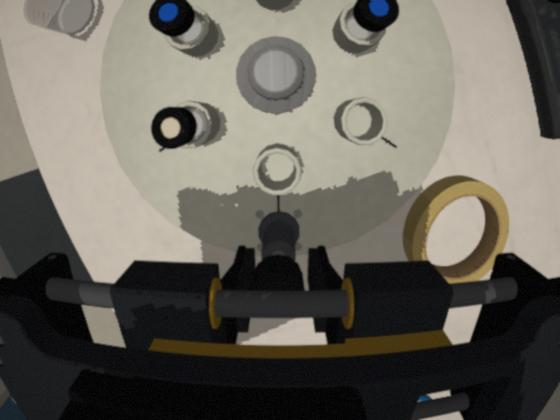

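The knob is still high in the picture (its front edge is near row 255, the same as before), the vials stand and the tape is clear. I go on.

play_rows(deltas="-0.33 0 0.00375 0 0 0 -0.0133;-0.33 0 0 0 0 0 0")

```text
clock: 10.78
ee_pos: [0.5128, -0.0493, 0.092]
ee_rot: [-3.141, -0.0, 1.225]
contact_force: [-1.3, 0.7, -0.9]
gripper_width: 0.332
grip_force: 0.7
```

play_rows(deltas="-0.33 0 0.00375 0 0 0 -0.0133;-0.33 0 0 0 0 0 0")

```text
clock: 10.95
ee_pos: [0.5138, -0.0496, 0.0919]
ee_rot: [-3.141, -0.0, 1.239]
contact_force: [-2.7, 2.5, -2.6]
gripper_width: 0.338
grip_force: 1.4
```

```bash
python3 chk.py
```

```text
[-2.7  2.5 -2.6] 1.3750768639147282 diff 5.85
col w2 [54 54 37 41 33 30 32 29 41 40 61  9  9  6 12 10 17 21 37] now [42 45 35 34 30 29 29 34 38 45 15  5 11  8  9 11 14 22 38]
```

```bash
sed -i '$d' chk.py; echo 'print("w2 ",f(b)[35:65:2,28]);print("now",f(a)[35:65:2,28])' >> chk.py; python3 chk.py
```

```text
[-2.5  1.2 -2.3] 1.3350445206742734 diff 5.95
w2  [29 31 41 40 41 40 45 60 59 20  9  7 13 14 11]
now [32 39 41 36 37 45 57 29  5 10  5 10  4  9 10]
```

play_rows(deltas="-0.33 0 0.002 0 0 0 -0.007;-0.33 0 0 0 0 0 0")

```text
clock: 11.22
ee_pos: [0.5144, -0.0498, 0.0918]
ee_rot: [-3.14, 0.0, 1.246]
contact_force: [-3.9, 2.1, -2.8]
gripper_width: 0.336
grip_force: 2.1
```

```bash
python3 chk.py
```

```text
[-3.9  2.1 -2.8] 2.0861610205611214 diff 5.97
w2  [29 31 41 40 41 40 45 60 59 20  9  7 13 14 11]
now [35 39 42 39 38 43 58 32  5 11  8  6  7  9 12]
```

The force rises and the knob looks part-way down. I back the finger off a little to free it, then look.

play_rows(deltas="-0.33 0 -0.004 0 0 0 0.014;-0.33 0 0 0 0 0 0;-0.33 0 0 0 0 0 0")

```text
clock: 11.52
ee_pos: [0.514, -0.0498, 0.0927]
ee_rot: [3.14, -0.0, 1.23]
contact_force: [-0.4, 0.6, -0.6]
gripper_width: 0.334
grip_force: 0.3
```

```bash
python3 chk.py; python3 - <<'E'
import cv2,numpy as np
a=cv2.imread("pics/w2.png")[190:310,220:340];b=cv2.imread("pics/wl.png")[190:310,220:340]
c=np.hstack([a,b]);c=cv2.resize(cv2.convertScaleAbs(c,alpha=2.5),(800,400),interpolation=cv2.INTER_CUBIC);cv2.imwrite("pics/cmp.png",c)
E
```

```text
[-0.4  0.6 -0.6] 0.2729292361982516 diff 6.84
w2  [29 31 41 40 41 40 45 60 59 20  9  7 13 14 11]
now [37 38 40 41 38 51 50 15  3  6  5 11 12  3  6]
```

View pics/cmp.png

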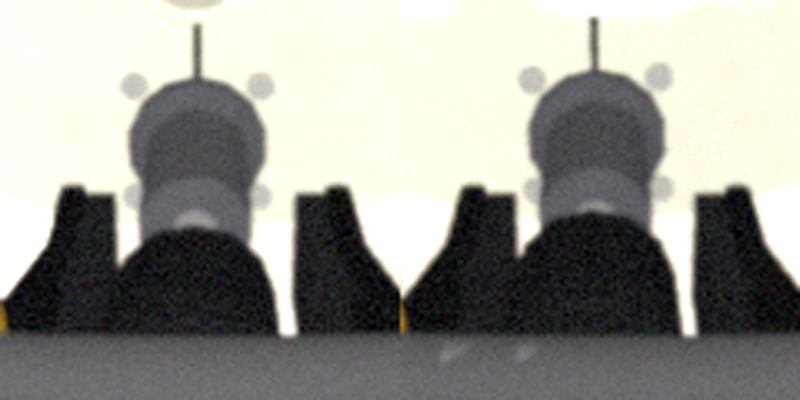

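Compared with the sleeve, the knob has come down only about 2 mm. That fits the pin sitting at the hole's edge (0.006), so I push on gently.

play_rows(deltas="-0.33 0 0.004 0 0 0 -0.014;-0.33 0 0.002 0 0 0 -0.007;-0.33 0 0 0 0 0 0;-0.33 0 0 0 0 0 0")

```text
clock: 11.9
ee_pos: [0.5157, -0.0502, 0.0921]
ee_rot: [-3.142, -0.0, 1.253]
contact_force: [-1.7, 1.5, -2.1]
gripper_width: 0.34
grip_force: 0.9
```

```bash
python3 chk.py
```

```text
[-1.7  1.5 -2.1] 0.8868417740450241 diff 8.35
w2  [29 31 41 40 41 40 45 60 59 20  9  7 13 14 11]
now [32 37 37 36 24  7 11 13  9 11  6 11  7 10 13]
```

The knob edge has jumped up about 9 px, so the pin has dropped in, with the push still at only about 2 N. I open and retreat.

play_rows(deltas="-0.33 0 -0.004 0 0 0 0.014;0 0 0 0 0 0 0;0 0 0 0 0 0 0;0 0 0 0 0 0 0;0 0 0 -0.06 0 0 0;0 0 0 -0.08 0 0 0;0 0 0 -0.08 0 0 0;0 0 0 -0.08 0 0 0")

```text
clock: 12.62
ee_pos: [0.5139, -0.0496, 0.2137]
ee_rot: [3.142, -0.0, 1.238]
contact_force: [1.4, -0.0, -0.7]
gripper_width: 0.498
grip_force: 0.0
```

play_rows(deltas="0 -0.02 0.09 0 0 0 0;0 -0.02 0.09 0 0 0 0;0 0 0.09 0 0 0 0;0 0 0.09 0 0 0 0;0 0 0 0 0 0 0")

```text
clock: 13.03
ee_pos: [0.6487, -0.1154, 0.2093]
ee_rot: [-3.14, -0.001, 1.234]
contact_force: [-1.2, -1.5, -2.0]
gripper_width: 0.499
grip_force: 0.0
```

```bash
python3 - <<'E'
from bench import bot
import cv2,numpy as np
s=bot.get_state();print(s["clock"],s["ee_pos"],s["contact_force"])
A=[]
for n,(r0,r1,c0,c1) in {"top":(150,310,190,400),"scene":(170,310,210,380)}.items():
    f=bot.snapshot(n)["frame"][...,::-1];cv2.imwrite(f"pics/{n}9.png",f);A.append(cv2.resize(f[r0:r1,c0:c1],(400,320),interpolation=2))
cv2.imwrite("pics/end.png",cv2.convertScaleAbs(np.hstack(A),alpha=1.4))
E
```

```text
13.0333 [ 0.64866076 -0.11535285  0.20926861] [-1.24580621 -1.47158234 -1.98448229]
```

View pics/end.png

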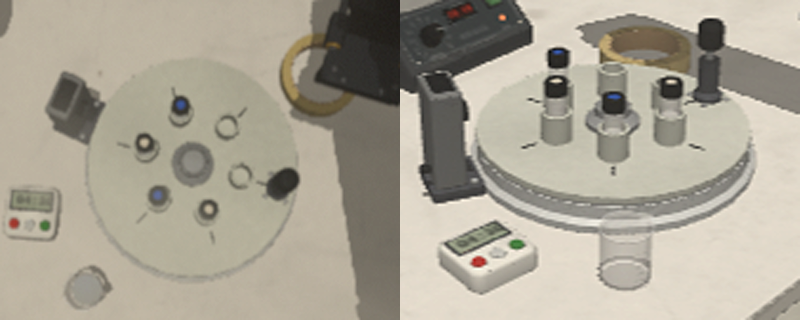

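The end picture shows all four vials standing and nothing around moved, with the knob at (285,183) in the top crop and (710,35) in the scene crop. I'll measure the knob's height against its sleeve with the start picture as reference.

```bash
python3 - <<'E'
from h import *
d=np.load("scene.npz");K,T=d["K"],d["T"]
def pr(p):
    c=T[:3,:3].T@(np.array(p)-T[:3,3]);return (K[0,2]+K[0,0]*c[0]/-c[2],K[1,2]-K[1,1]*c[1]/-c[2])
for f,p in(("scene0",(.437,.046)),("scene9",(.511,-.050))):
    g=cv2.cvtColor(cv2.imread(f"pics/{f}.png"),6).astype(int)
    for z in(.08,.092,.1005,.12,.1285):print(z,np.round(pr((*p,z)),1),end=" ")
    u=int(round(pr((*p,.1))[0]));r=range(176,236) if f=="scene0" else range(170,226)
    for c in range(-4,5,4):print("\n",f,u+c,r[0],g[r[0]:r[-1],u+c])
E
```

```text
0.08 [341.6 222.7] 0.092 [341.9 217.6] 0.1005 [342.1 214. ] 0.12 [342.6 205.5] 0.1285 [342.9 201.7] 
 scene0 338 176 [150 150 150 149 149 148 149 149 150 150 148 151 150 150 149 149 150 150
 149 149 149 147 145 145 146 149 151 130  43  32  36  37  36  35  36  35
  35  36  36  34  32  46 128 137  66  38  41  44  47  44  45  45  44  45
  46  46  47  46  48]

 scene0 342 176 [149 149 149 147 147 146 147 147 147 147 148 149 149 148 149 150 149 149
 150 149 148 145 146 146 148 150 153  28  36  38  39  39  38  38  36  37
  37  36  35  37  36  35  34  67  71  71  71  47  44  49  48  49  49  48
  48  50  48  48  49]

 scene0 346 176 [148 147 147 146 146 145 144 145 145 147 145 147 149 149 150 150 149 149
 149 149 148 146 146 147 147 146 147 133  40  34  37  36  39  35  35  35
  37  35  35  35  33  54 120 135 135 106  93  76  76  95  95  94  93 100
 100  99 100 109 108]
0.08 [342.1 196.3] 0.092 [342.4 191.5] 0.1005 [342.6 188.2] 0.12 [343.  180.3] 0.1285 [343.2 176.8] 
 scene9 339 170 [153 152 153 152 150 153 157 160  72  31  36  37  36  35  35  34  35  36
  35  35  33  33  85  86  46  49  44  46  47  46  47  47  48  48  48  48
  48  48  49  48  47  63  64  62  46  92  86 143 140 138 139 139 140 141
 141]

 scene9 343 170 [154 153 152 153 153 154 157 161  38  35  37  39  38  38  36  36  36  36
  35  36  33  33  52  84  56  53  43  45  49  48  47  49  48  49  49  48
  47  47  47  47  47  64  61  58  43  88 142 138 138 139 139 141 141 142
 143]

 scene9 347 170 [154 154 155 154 154 155 154 155 157 119 105  57  58  56  57  82  81  81
  82  48  73  94  92  91  92  92  92  91  90  91  91  90  90  91  91  91
  90  89  90 164 118 112 117  97 135 140 139 138 139 141 142 142 142 142
 143]
```

The knob-to-sleeve gap is 2–3 rows, against 3–4 at the start; a pin resting on the track would add about 3. The pin is home, so I hand in.

```bash
python3 -c "
from bench import bot
print(bot.sign_off())"
```

```text
the job is handed in; nothing more can be done
None
```

The carousel has gone on one station and the job is handed in, though the hand-in gave no verdict. The pin dropped into the next hole at about 1.17 rad with only 2–4 N of push, and the last pictures show it home, all four vials standing, and the timer and beaker where they were. The tape is partly hidden by the gripper in the last top view but looks unmoved.

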